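# Set a dish against the flip stop and line up the inner dial

## Task

Set up the plate reader: first flip the upright stop flag fully down across the dish track, then slide the petri dish along the worktop, without lifting it, into the track until it rests against the flag. Finally turn only the inner knob of the nested dial on the control box, either way round, until its nose points at the raised tab of the outer ring; the outer ring must not be dragged round, and the cup, the jars and the bottle near the work must stay where they stand.

Things in the scene. Friction and masses are not known exactly. Their poses are not given: they have to be found in the camera images.
- dish_stage: low aluminium track fixed to the worktop; origin on the worktop at the home place of the dish's centre; own +x is the push-in direction. Two rails 14 mm high, 10 mm thick, inner faces at own y = +-50.5 mm, run from x = -85 to +40 mm. Between them only the worktop. A fixed back beam at x = +62 mm is too far in: only the lowered flag stops the dish at home
- track_mouth (a point): middle of the track's mouth on the worktop, at track x = -113 mm; from here to x = -85 mm the mouth narrows from about 130 to 101 mm. Axes as the track's. Outside the rails a flange 4 mm thick reaches y = +-87 mm
- stop_flag (a joint): hinge angle of the stop flag, a steel bar 11 mm thick along track x, 16 mm high. 0 = fully down: it lies level across the track, 6 to 22 mm above the worktop, near face at track x = +45.5 mm. Grows as it is raised; 1.57 = upright, limit 1.75; starts at 1.2 to 1.7. A stiff hinge (0.12 N m) holds it at any angle; no spring
- flag_hinge (a point): point on the flag's hinge axis, at track x = +51 mm, y = +80 mm, 24 mm above the worktop; the axis runs along the track's x; the lowered flag reaches from here to track y = -66 mm. Two cheeks 34 mm high hold it, 24 mm apart over the outside
- flag_tip (a point): free (black) end of the flag bar, 146 mm from the hinge axis; about 170 mm high when upright
- petri_dish: closed round petri dish with beige agar, diameter 91 mm, 14 mm high, 18 to 40 g, flat on the worktop before the track's mouth; origin at the centre of its underside. Push it from behind; it stops when the push stops
- control_box: white box 136 x 136 x 40 mm fixed to the worktop, a nested dial on top; origin at the centre of its underside, on the dial's upright axis
- inner_knob (a joint): angle of the inner knob, grows anticlockwise from above; 0 = nose along the box's own +x. Turns both ways beyond a full turn, stays where left (friction 0.04 N m). Black disc, diameter 72 mm, top 66 mm above the worktop, with a wing across its middle: 66 mm long, 12 mm thick, from 66 to 93 mm above the worktop, white line on the nose half. Push or pinch the wing
- outer_ring (a joint): angle of the outer ring about the same axis, same sense; 0 = its tab along the box's own +x. Aluminium, outer diameter 112 mm, inner 88 mm, top 62 mm above the worktop. One raised tab, 10 mm wide, stands 49 to 62 mm from the axis and rises to 84 mm above the worktop. Turns very easily (0.015 N m): a slight touch drags it
- knob_nose (a point): end of the inner knob's nose (a 6 mm wide end of the wing), 42 mm from the axis, 84 mm above the worktop; own x points from the axis outward along the nose
- ring_tab (a point): middle of the top of the outer ring's tab, 55.5 mm from the axis, 84 mm above the worktop; own x points from the axis outward through the tab
- sample_cup: bystander: loose sample cup with white lid, diameter 62 mm, 66 mm high; origin at the centre of its underside
- squat_jar: bystander: loose squat jar with a wide lid, diameter 62 mm, 60 mm high; origin at the centre of its underside
- wash_bottle: bystander: loose tall slim bottle, diameter 62 mm, 168 mm high; origin at the centre of its underside
- amber_jar: bystander: loose reagent jar with dark cap, diameter 70 mm, 123 mm high; origin at the centre of its underside
There are look-alikes about, which are no part of the job. Leave any green or purple look-alike of the petri_dish alone.

How it is judged:
By the outcome, as a careful person would: the job done as asked, in the order asked, and still so for the second after the job is handed in, with the robot touching nothing.
It also fails if it takes over 70 s, if anything falls off the work surface, if the arm or the gripper's body presses on something with over 40 N, if the wrist force passes 120 N, or if a joint passes its speed limit or range.

## Robot

A 7-joint arm with a two-finger parallel gripper is mounted at the origin on a cart in front of the work surface, level with it; the furniture and walls round the work are solid. World frame = base frame: x ahead of the robot, y to its left, z up, the work surface at z = 0. Lengths are in m, angles in rad, forces in N, time in s.
With the tool pointing down it reaches from about 0.425 to 0.875 m from the base axis. Payload 9.9 kg.
Tool frame: the origin (TCP) lies at the very end of the fingers, on their centre line; the grasp point (between the pads) lies 19 mm behind it; z points along the fingers, y is the line along which they close (so a half turn about z gives the same grasp; the last joint's range is limited). The gripper opens to 85 mm and grips with 20 to 120 N. Pads are 22 mm wide; open, the fingers measure 114 mm over their backs; the gripper's body (76 mm by 85 mm) begins 54 mm behind the grasp point. The pads swing forward as they close: fully open they stand 13 mm farther back than shut.
Start: joints at [1.26, 0.576, 0.025, 1.437, -0.015, 1.129, -0.057], TCP at [0.152, -0.658, 0.231] pointing down, gripper open.
Joint ranges: [-2.76, 2.76], [-0.34, 2.15], [-1.52, 1.57], [0.19, 2.46], [-1.09, 4.23], [0.17, 1.99], [-2.82, 2.82]. Speed limits (rad/s): [2.22, 2.22, 3.01, 3.01, 3.14, 3.14, 3.14].

## Interface

Orientations are given as a unit quaternion [x, y, z, w].
In Python, from bench import ctrl, optics, order gives the robot as it stands.
- The arm moves only by the tool arm_command, never from a script. Its argument "motion" is a list of rows, each a list of 3 entries, a list of its own where there are three numbers: the shift along the tool's x, y, z in m, then the turn about the tool's z in degrees, then the finger opening in m, from 0 to 0.0854. A call has 1 to 8 rows; each row is the pose to reach, as a shift and turn from the pose commanded when the call began, along the tool's axes at that moment; what a row does not reach only later rows make up. A row lasts 1/12 s, in which the tool goes at most 41.7 mm and 7.16 degrees, less where a joint would pass 70% of its speed; a pose out of reach is approached as far as the arm can. A call with a gripper value outside its range is refused whole. The fingers move at their own pace and stop on an object; "force" is the grip in N (left out, the last holds). Time passes only in rows, so rows that repeat a pose let the fingers close. It gives the time, the measured TCP pose, the force, the opening and the grip force at its end, in the units of the state.
- ctrl.get_state(): the state, without advancing time (a new reading comes with each control period).
- optics.grab_frame(name): name is "scene" or "top"; returns a dict with "img" (384x512x3 uint8, blue, green, red), "fov_y" (degrees; the focal length in pixels is half the picture's height over the tangent of half this angle, whatever the lens; pixels are square), "cx", "cy" (the principal point, pixels), "R" (3x3) and "t" (3): a world point X has camera coordinates R X + t. Camera axes: x right, y down, z forward; pixel columns grow to the right and rows downward; lengths in m; the calibration is good to about 2 mm. A picture is of the moment at which its call begins. There is no depth.
- order.job_done(): hands the job in; it is judged then, once.
The state is a dict: "clock": time; "joint_positions": joint angles; "qd": joint speeds; "tau": joint torques, N m; "position": TCP position; "tcp_rot": TCP orientation; "wrist_force": force on the tool from outside, world axes, zero at the start; "wrist_torque": the same for the moment, N m; "finger_gap": opening from 0.0 (shut) to 1.0 (fully open); "gripper_force": force on a finger pad.
Only numpy, scipy, OpenCV 4.12 (cv2) and the standard library are available. Lean on these libraries where they do the work, as an engineer would, in place of code of your own. Each camera call takes 0.05 s, during which the arm holds its last target. There are 200 camera calls.

## Working session

There is one attempt and no reset: what is moved stays moved. The work goes in short steps, Python scripts to look and compute and a tool call to move; the robot and the scene stay as the last step left them, time stands still between calls to the robot, and variables do not carry over. Pictures are saved under pics/ and viewed, at most 10 in all, crops included, and the job is handed in when it is done.

Besides the shell and the picture viewer there is one more tool, called after "Request:" by a JSON object that holds its "fn" and its "kwargs", one argument or row to a line. arm_command: Moves the arm, as the interface text tells. Its arguments: {"type":"object","properties":{"motion":{"type":"array","items":{"type":"array"}},"force":{"type":"number"}},"required":["motion"]}

```bash
mkdir -p pics; cat > h.py <<'E'
import numpy as np, cv2
from bench import ctrl, optics, order
def K(f):
    fl=f["img"].shape[0]/2/np.tan(np.radians(f["fov_y"])/2); return fl
def ray(f,u,v,z):
    fl=K(f); R=np.array(f["R"]);t=np.array(f["t"])
    c=-R.T@t; d=R.T@np.array([(u-f["cx"])/fl,(v-f["cy"])/fl,1.])
    return c+d*(z-c[2])/d[2]
def proj(f,X):
    p=np.array(f["R"])@np.array(X)+np.array(f["t"]); return K(f)*p[:2]/p[2]+[f["cx"],f["cy"]]
def tri(f1,p1,f2,p2):
    def P(f): 
        return np.array([[K(f),0,f["cx"]],[0,K(f),f["cy"]],[0,0,1]])@np.c_[np.array(f["R"]),np.array(f["t"])]
    X=cv2.triangulatePoints(P(f1),P(f2),np.array(p1,float).reshape(2,1),np.array(p2,float).reshape(2,1))[:,0]
    return X[:3]/X[3]
E
python3 - <<'E'
from h import *
s=ctrl.get_state(); print({k:np.round(v,3) for k,v in s.items()})
for n in("scene","top"):
    f=optics.grab_frame(n); print(n,f["fov_y"],f["cx"],f["cy"],np.round(f["R"],3).tolist(),np.round(f["t"],3), np.round(-np.array(f["R"]).T@np.array(f["t"]),3), [k for k in f])
    cv2.imwrite(f"pics/{n}0.png",cv2.resize(f["img"],(800,600),interpolation=cv2.INTER_CUBIC))
    np.save(f"pics/{n}0.npy",f,allow_pickle=True)
E
```

```text
{'clock': np.float64(0.0), 'joint_positions': array([ 1.26 ,  0.577,  0.025,  1.438, -0.015,  1.129, -0.056]), 'qd': array([ 0.   ,  0.001, -0.001, -0.   , -0.001, -0.001, -0.   ]), 'tau': array([ 2.0000e-03, -7.6575e+01,  2.2510e+00, -2.8597e+01,  1.5000e-02,
        1.2000e-02,  0.0000e+00]), 'position': array([ 0.152, -0.657,  0.23 ]), 'tcp_rot': array([ 0.994,  0.113, -0.   , -0.001]), 'wrist_force': array([-0.302,  0.289,  0.116]), 'wrist_torque': array([ 0.008, -0.017, -0.04 ]), 'gripper_force': np.float64(0.0), 'finger_gap': np.float64(1.003)}
scene 45.43776478273739 262.4232549011313 192.93235920730402 [[0.455, 0.89, -0.004], [0.78, -0.401, -0.479], [-0.428, 0.215, -0.878]] [-0.08  -0.41   1.688] [ 1.08  -0.457  1.284] ['img', 'fov_y', 'cx', 'cy', 'R', 't']
top 54.36121130525891 255.12793648019144 195.66102291599137 [[0.071, -0.997, 0.001], [-0.968, -0.07, -0.242], [0.241, 0.016, -0.97]] [-0.187  0.51   0.876] [ 0.295 -0.165  0.974] ['img', 'fov_y', 'cx', 'cy', 'R', 't']
```

View pics/top0.png

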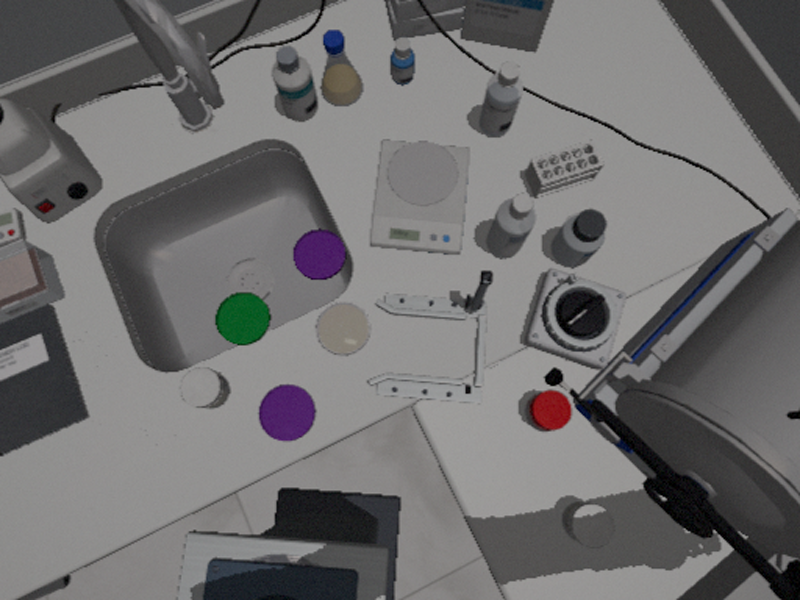

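View pics/scene0.png

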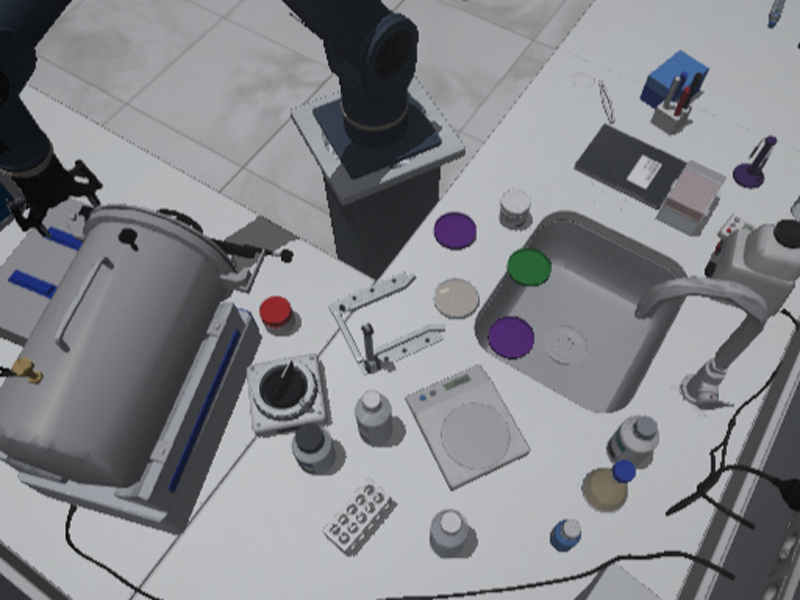

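The top view shows the beige dish at (343,328), track with hinge at (478,300) and flag tip at (486,277), dial at (580,312), and bystanders: cup (203,388), red jar (551,410), bottle (512,228), amber jar (580,238), all in 800x600 pixels. Next I need closer crops to get exact features.

```bash
python3 - <<'E'
from h import *
for n,(u0,v0,w,h) in {"top":(230,165,180,100),"scene":(150,165,150,125)}.items():
    f=np.load(f"pics/{n}0.npy",allow_pickle=True).item()
    c=f["img"][v0:v0+h,u0:u0+w]; c=cv2.convertScaleAbs(c,alpha=1.15)
    k=min(800/w,600/h); k=int(k*2)/2; print(n,k)
    cv2.imwrite(f"pics/{n}c.png",cv2.resize(c,None,fx=k,fy=k,interpolation=cv2.INTER_CUBIC))
f=np.load("pics/top0.npy",allow_pickle=True).item()
for n,z in(("top",.014),("scene",.014)):
    f=np.load(f"pics/{n}0.npy",allow_pickle=True).item()
    hsv=cv2.cvtColor(f["img"],cv2.COLOR_BGR2HSV)
    m=((hsv[...,0]>8)&(hsv[...,0]<30)&(hsv[...,1]>22)&(hsv[...,2]>90)).astype(np.uint8)
    m=cv2.morphologyEx(m,cv2.MORPH_OPEN,np.ones((3,3)))
    for c in cv2.findContours(m,0,2)[0]:
        if cv2.contourArea(c)>150:
            e=cv2.fitEllipse(c); print(n,np.round(e,1) if 0 else e, ray(f,*e[0],z).round(4))
E
```

```text
top 4.0
scene 4.5
top ((219.2096710205078, 209.81640625), (28.501649856567383, 29.420766830444336), 49.61222839355469) [ 0.489  -0.0585  0.014 ]
top ((218.9190673828125, 51.955142974853516), (19.299055099487305, 24.740585327148438), 153.84722900390625) [ 0.9584 -0.0131  0.014 ]
scene ((386.3697509765625, 313.5650329589844), (23.02335548400879, 26.821691513061523), 134.90199279785156) [ 0.9532 -0.0139  0.014 ]
```

View pics/topc.png

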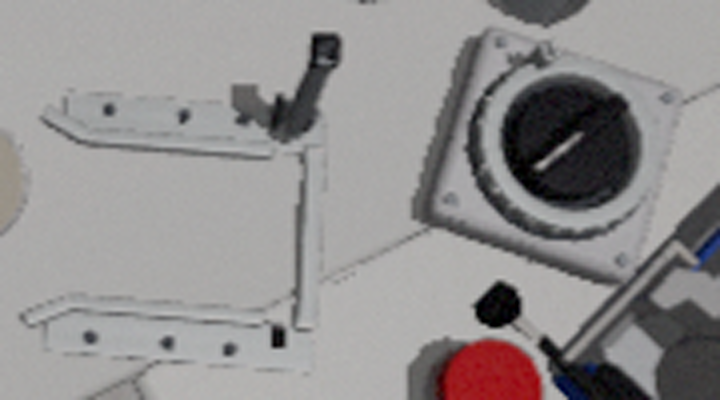

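View pics/scenec.png

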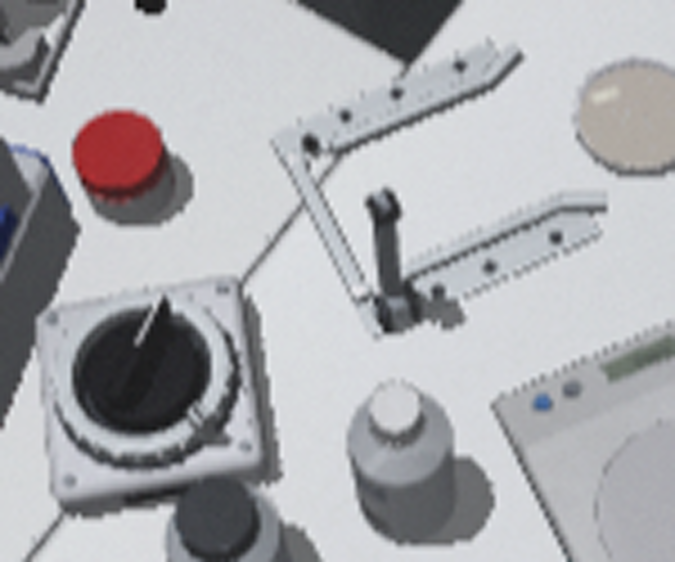

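The crops show the track's six flange screws, the flag tip at top crop (325,50)/scene crop (382,205), and the box screws. The white nose line points lower-left in the top crop, and the ring tab is near (530,55) top / (208,425) scene. I'll triangulate these.

```bash
cat >> h.py <<'E'
def goto(xyz,yaw_deg=None):
    """print tool-frame shift and turn from measured pose to world target (tool x at yaw_deg)"""
    from scipy.spatial.transform import Rotation as Ro
    s=ctrl.get_state(); R=Ro.from_quat(s["tcp_rot"]).as_matrix()
    yaw=np.degrees(np.arctan2(R[1,0],R[0,0]))
    d=R.T@(np.array(xyz)-s["position"])
    t=None if yaw_deg is None else (yaw-yaw_deg+180)%360-180
    print("shift",d.round(4),"turn",t,"yaw",yaw.round(2),"dist",np.linalg.norm(d).round(3))
E
python3 - <<'E'
from h import *
T=np.load("pics/top0.npy",allow_pickle=True).item();S=np.load("pics/scene0.npy",allow_pickle=True).item()
t=lambda p:(230+(p[0]+.5)/4-.5,165+(p[1]+.5)/4-.5)
s=lambda p:(150+(p[0]+.5)/4.5-.5,165+(p[1]+.5)/4.5-.5)
P=dict(u1=((108,109),(557,238),.004),u2=((183,116),(490,267),.004),u3=((242,118),(437,291),.004),
l1=((90,337),(460,66),.004),l2=((167,343),(397,93),.004),l3=((230,349),(345,117),.004),
tip=((325,50),(382,205),.16),b1=((501,42),(245,447),.04),b2=((667,97),(69,480),.04),b3=((622,260),(52,320),.04),b4=((449,200),(223,290),.04),
nose_end=((537,168),(163,300),.093),line_in=((583,135),(137,345),.093),tab=((530,55),(200,415),.084))
for k,(a,b,z) in P.items():
    print(k,tri(T,t(a),S,s(b)).round(4),"T",ray(T,*t(a),z).round(4)[:2],"S",ray(S,*s(b),z).round(4)[:2])
# lids by 800-px pos
for n,p,z in(("cup",(203,388),.066),("red",(551,410),.06),("bottle",(522,202),.168),("amber",(589,224),.123),("green",(243,318),.014),("purp",(288,412),.014)):
    print(n,ray(T,p[0]*.64,p[1]*.64,z).round(3))
print("tcp in top",proj(T,[.152,-.657,.231]),"scene",proj(S,[.152,-.657,.231]), "origin",proj(T,[0,0,0]))
# autoclave edges
for p,z in (((158*.64,432*.64),.1),): pass
print("dish T",ray(T,219.2,209.8,.014).round(4),"S",ray(S,456*.64,298*.64,.014).round(4), "rail upper end/bend", ray(T,*t((270,153)),.014),ray(T,*t((80,132)),.014))
# autoclave rim corner: scene(235,270)/800 vs top (640,350)
for a,b in (((600,390),(262,262)),((785,225),(255,318)),((628,400),(230,250)),((555,377),(287,256))):
    print("ac",tri(T,np.array(a)*.64,S,np.array(b)*.64).round(3))
E
```

```text
u1 [ 0.5471 -0.1524  0.0043] T [ 0.547  -0.1528] S [ 0.5471 -0.152 ]
u2 [ 0.5457 -0.203   0.0044] T [ 0.5458 -0.2032] S [ 0.5456 -0.2029]
u3 [ 0.5464 -0.243   0.0067] T [ 0.5473 -0.2426] S [ 0.5451 -0.2429]
l1 [ 0.3947 -0.1512  0.0055] T [ 0.3946 -0.1519] S [ 0.3941 -0.1503]
l2 [ 0.3943 -0.201   0.0058] T [ 0.3943 -0.2017] S [ 0.3935 -0.2003]
l3 [ 0.3937 -0.2418  0.0032] T [ 0.3933 -0.2424] S [ 0.3943 -0.2415]
tip [ 0.5473 -0.2746  0.1676] T [ 0.5499 -0.2753] S [ 0.5436 -0.2736]
b1 [ 0.6013 -0.4052  0.0401] T [ 0.6011 -0.4059] S [ 0.6015 -0.4048]
b2 [ 0.5713 -0.5123  0.0414] T [ 0.5716 -0.5132] S [ 0.5709 -0.5121]
b3 [ 0.4632 -0.4825  0.0395] T [ 0.4629 -0.4828] S [ 0.4636 -0.4822]
b4 [ 0.4941 -0.374   0.038 ] T [ 0.4936 -0.3736] S [ 0.495  -0.3741]
nose_end [ 0.507  -0.4145  0.0895] T [ 0.5058 -0.4144] S [ 0.509 -0.414]
line_in [ 0.5291 -0.441   0.0923] T [ 0.5283 -0.4422] S [ 0.5299 -0.4401]
tab [ 0.5824 -0.4201  0.0704] T [ 0.5795 -0.4125] S [ 0.5867 -0.423 ]
cup [0.368 0.142 0.066]
red [ 0.374 -0.397  0.06 ]
bottle [ 0.667 -0.324  0.168]
amber [ 0.659 -0.437  0.123]
green [0.494 0.11  0.014]
purp [0.344 0.016 0.014]
tcp in top [519.25457562 389.88135638] scene [ 48.54961277 143.23730445] origin [175.16214292 413.15421267]
dish T [ 0.489  -0.0585  0.014 ] S [ 0.4949 -0.0588  0.014 ] rail upper end/bend [ 0.52223694 -0.26136599  0.014     ] [ 0.52746692 -0.13555865  0.014     ]
ac [ 0.39  -0.398  0.254]
ac [ 0.568 -0.478  0.446]
ac [ 0.371 -0.431  0.287]
ac [ 0.399 -0.351  0.25 ]
```

```bash
python3 - <<'E'
from h import *
T=np.load("pics/top0.npy",allow_pickle=True).item();S=np.load("pics/scene0.npy",allow_pickle=True).item()
for n,a,b in (("panel far",(790,215),(183,528)),("knob",(796,415),(128,237)),("lever",(555,377),(287,256)),("blue end",(632,355),(236,335)),("blue far",(750,240),(172,488))):
    print(n,tri(T,np.array(a)*.64,S,np.array(b)*.64).round(3))
for z in(.1,.2,.3): print(z,[ray(T,u*.64,v*.64,z).round(3)[:2] for u,v in((640,345),(750,225),(622,290))])
goto([.152,-.657,.55],13)
E
```

```text
panel far [ 0.702 -0.694  0.157]
knob [ 0.355 -0.56   0.39 ]
lever [ 0.399 -0.351  0.25 ]
blue end [ 0.45  -0.483  0.16 ]
blue far [ 0.646 -0.672  0.138]
0.1 [array([ 0.477, -0.521]), array([ 0.685, -0.702]), array([ 0.562, -0.495])]
0.2 [array([ 0.457, -0.48 ]), array([ 0.641, -0.64 ]), array([ 0.532, -0.457])]
0.3 [array([ 0.436, -0.439]), array([ 0.596, -0.579]), array([ 0.501, -0.42 ])]
shift [ 3.000e-04 -7.000e-04 -3.195e-01] turn -0.0023378449915298916 yaw 13.0 dist 0.319
```

Request:
{"fn": "arm_command", "kwargs": {
  "motion": [
    [[0,0,-0.04],0,0],
    [[0,0,-0.08],0,0],
    [[0,0,-0.12],0,0],
    [[0,0,-0.16],0,0],
    [[0,0,-0.2],0,0],
    [[0,0,-0.24],0,0],
    [[0,0,-0.28],0,0],
    [[0,0,-0.3],0,0]
  ]
}}

```text
clock: 0.77
position: [0.1516, -0.6573, 0.5362]
tcp_rot: [0.994, 0.113, 0.0, 0.003]
wrist_force: [0.5, 0.2, 1.3]
finger_gap: 0.003
gripper_force: 0.0
```

Request:
{"fn": "arm_command", "kwargs": {
  "motion": [
    [[0.032,-0.017,-0.01],-5,0],
    [[0.065,-0.034,-0.01],-10,0],
    [[0.097,-0.051,-0.01],-15,0],
    [[0.13,-0.068,-0.01],-20,0],
    [[0.162,-0.086,-0.01],-25,0],
    [[0.195,-0.103,-0.01],-30,0],
    [[0.227,-0.12,-0.01],-35,0],
    [[0.26,-0.137,-0.01],-40,0]
  ]
}}

```text
clock: 1.43
position: [0.3752, -0.4643, 0.5412]
tcp_rot: [0.894, 0.448, -0.0, -0.0]
wrist_force: [-0.2, -0.2, 0.2]
finger_gap: 0.001
gripper_force: 0.0
```

```bash
python3 - <<'E'
from h import *
print(ctrl.get_state()["joint_positions"].round(3)); goto([.598,-.272,.40],89.45)
E
```

```text
[ 0.891  0.375 -0.144  0.965  0.054  1.806  0.127]
shift [0.2875 0.0634 0.1411] turn -36.22218568534393 yaw 53.23 dist 0.326
```

Request:
{"fn": "arm_command", "kwargs": {
  "motion": [
    [[0.037,0.008,0.0],-5,0],
    [[0.075,0.016,0.0],-10,0],
    [[0.112,0.025,0.01],-15,0],
    [[0.15,0.033,0.03],-20,0],
    [[0.187,0.041,0.06],-25,0],
    [[0.225,0.05,0.09],-30,0],
    [[0.26,0.057,0.12],-36.2,0],
    [[0.287,0.063,0.141],-36.2,0]
  ]
}}

```text
clock: 2.1
position: [0.5896, -0.2806, 0.4075]
tcp_rot: [0.71, 0.705, -0.0, -0.0]
wrist_force: [0.1, -0.9, -0.3]
finger_gap: -0.003
gripper_force: 0.0
```

```bash
python3 - <<'E'
from h import *
print(ctrl.get_state()["joint_positions"].round(3)); goto([.59,-.272,.127],89.45)
T=optics.grab_frame("top");S=optics.grab_frame("scene")
a=T["img"][130:290,220:420];b=S["img"][160:320,140:340]
cv2.imwrite("pics/v1.png",cv2.resize(np.hstack([a,b]),(800,320),interpolation=cv2.INTER_CUBIC))
E
```

```text
[ 0.557  0.472 -0.337  1.164  0.151  1.53   0.241]
shift [0.0085 0.0005 0.2805] turn 0.13641506009702198 yaw 89.59 dist 0.281
```

View pics/v1.png

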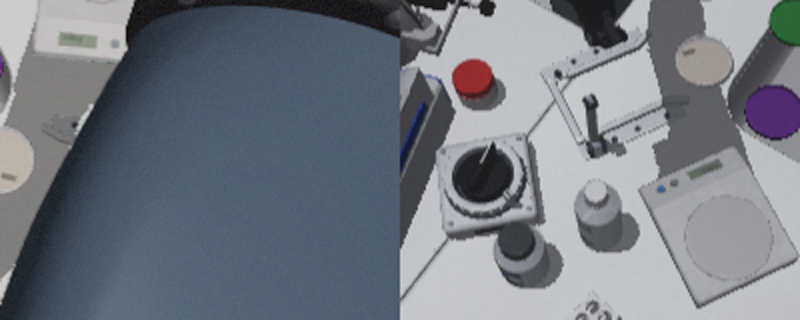

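The scene view shows the gripper above the track, flag still upright at (590,100), nothing disturbed. Now I descend behind the flag.

Request:
{"fn": "arm_command", "kwargs": {
  "motion": [
    [[0.004,0,0.035],0,0],
    [[0.006,0,0.07],0,0],
    [[0.006,0,0.11],0,0],
    [[0.006,0,0.15],0,0],
    [[0.006,0,0.19],0,0],
    [[0.006,0,0.23],0,0],
    [[0.006,0,0.26],0,0],
    [[0.006,0,0.27],0,0]
  ]
}}

```text
clock: 2.87
position: [0.586, -0.2754, 0.134]
tcp_rot: [0.712, 0.702, -0.002, -0.003]
wrist_force: [-0.8, 0.9, 0.3]
finger_gap: 0.001
gripper_force: 0.0
```

```bash
python3 - <<'E'
from h import *
optics.grab_frame("scene");optics.grab_frame("scene")
s=ctrl.get_state();print(s["position"].round(4),s["wrist_force"].round(2)); goto([.581,-.272,.127],89.45)
E
```

```text
[ 0.5878 -0.2757  0.1374] [ 0.23 -0.01  1.24]
shift [ 0.0036 -0.0068  0.0104] turn -0.2746586818574315 yaw 89.18 dist 0.013
```

Request:
{"fn": "arm_command", "kwargs": {
  "motion": [
    [[0.0036,-0.022,0.008],0,0],
    [[0.0036,-0.043,0.01],0,0],
    [[0.0036,-0.063,0.0165],0,0],
    [[0.0036,-0.082,0.026],0,0],
    [[0.0036,-0.098,0.0395],0,0],
    [[0.0036,-0.111,0.056],0,0],
    [[0.0036,-0.121,0.0745],0,0],
    [[0.0036,-0.127,0.0945],0,0]
  ]
}}

```text
clock: 3.63
position: [0.4631, -0.2721, 0.047]
tcp_rot: [0.713, 0.702, 0.0, 0.003]
wrist_force: [-0.5, -0.5, 0.5]
finger_gap: -0.002
gripper_force: 0.6
```

Request:
{"fn": "arm_command", "kwargs": {
  "motion": [
    [[0,-0.001,0.008],0,0],
    [[0,-0.001,0.014],0,0],
    [[0,-0.001,0.017],0,0],
    [[0,-0.001,0.018],0,0]
  ]
}}

```text
clock: 3.97
position: [0.4625, -0.2708, 0.0273]
tcp_rot: [0.712, 0.702, 0.0, 0.001]
wrist_force: [-1.4, -0.3, 1.0]
finger_gap: -0.0
gripper_force: 0.4
```

```bash
python3 - <<'E'
from h import *
S=optics.grab_frame("scene");
s=ctrl.get_state();print(s["position"].round(4),s["wrist_force"].round(2))
b=S["img"][160:310,140:340]
cv2.imwrite("pics/v2.png",cv2.resize(b,(800,600),interpolation=cv2.INTER_CUBIC))
E
```

```text
[ 0.4624 -0.2707  0.0272] [ 0.4  -0.49  0.73]
```

View pics/v2.png

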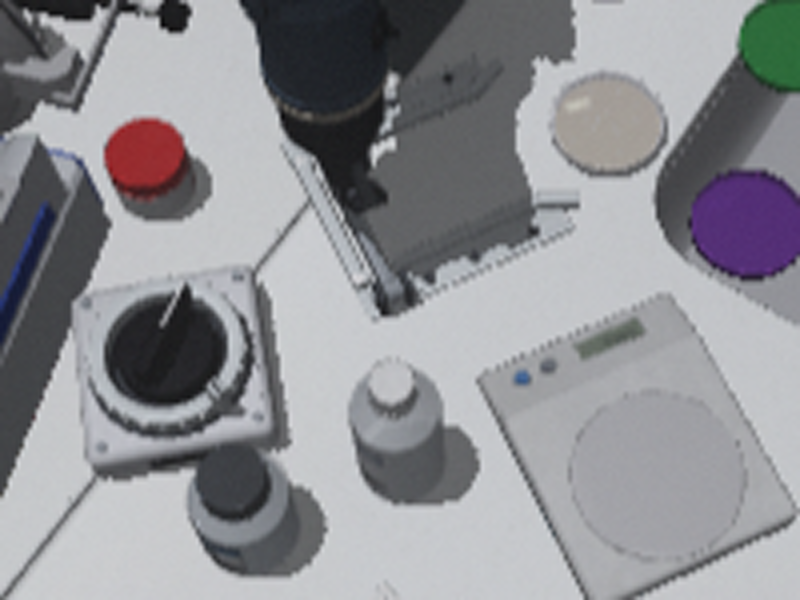

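The flag is nearly down at (375,255) under the finger and nothing else has moved. I'll press it down to the stop.

Request:
{"fn": "arm_command", "kwargs": {
  "motion": [
    [[0,0,0.003],0,0],
    [[0,0,0.005],0,0],
    [[0,0,0.006],0,0],
    [[0,0,0.007],0,0],
    [[0,0,0.007],0,0]
  ]
}}

```text
clock: 4.43
position: [0.4622, -0.2706, 0.0216]
tcp_rot: [0.712, 0.702, 0.0, 0.001]
wrist_force: [-4.0, 2.2, 25.4]
finger_gap: 0.002
gripper_force: 13.1
```

Request:
{"fn": "arm_command", "kwargs": {
  "motion": [
    [[0,0,-0.03],0,0],
    [[0.04,0,-0.06],0,0.025],
    [[0.08,0,-0.08],0,0.05],
    [[0.12,0,-0.08],0,0.05],
    [[0.16,0,-0.08],0,0.05],
    [[0.2,0.01,-0.08],0,0.05],
    [[0.24,0.02,-0.08],0,0.05],
    [[0.275,0.028,-0.08],0,0.05]
  ]
}}

```text
clock: 5.1
position: [0.4932, 0.0061, 0.1]
tcp_rot: [0.712, 0.702, 0.0, 0.0]
wrist_force: [1.2, -1.1, 0.9]
finger_gap: 0.585
gripper_force: 0.0
```

```bash
python3 - <<'E'
from h import *
T=np.load("pics/top0.npy",allow_pickle=True).item();S=np.load("pics/scene0.npy",allow_pickle=True).item()
for f,c in((T,(219,210)),(S,(292,190))):
    im=f["img"];lab=cv2.cvtColor(im,cv2.COLOR_BGR2LAB).astype(int)
    x,y=c;r=lab[y-4:y+5,x-4:x+5].reshape(-1,3).mean(0); 
    m=(np.abs(lab[...,2]-r[2])<5).astype(np.uint8)&(np.abs(lab[...,0]-r[0])<45)&(lab[...,2]>r[2]-3)
    w=np.zeros_like(m);cv2.circle(w,c,30,1,-1);m=cv2.morphologyEx((m&w).astype(np.uint8),cv2.MORPH_OPEN,np.ones((3,3)))
    C=max(cv2.findContours(m,0,2)[0],key=cv2.contourArea);e=cv2.fitEllipse(cv2.convexHull(C));print(r,e,ray(f,*e[0],.007).round(4),ray(f,*e[0],.014).round(4))
optics.grab_frame("scene")
s=ctrl.get_state();print(s["position"].round(4)); goto([.489,.008,.06],89.45)
E
```

```text
[135.96296296 128.24691358 133.34567901] ((219.43011474609375, 210.1555938720703), (30.25103759765625, 31.62130355834961), 68.0891342163086) [ 0.4895 -0.0584  0.007 ] [ 0.4881 -0.0592  0.014 ]
[156.74074074 128.83950617 131.40740741] ((291.42413330078125, 190.8411865234375), (22.495492935180664, 25.797639846801758), 96.41863250732422) [ 0.4915 -0.058   0.007 ] [ 0.4947 -0.0602  0.014 ]
[0.4958 0.017  0.1004]
shift [-0.0093 -0.007   0.0404] turn 0.34995704679838013 yaw 89.8 dist 0.042
```

Request:
{"fn": "arm_command", "kwargs": {
  "motion": [
    [[-0.002,-0.006,0.03],0.35,0.05],
    [[-0.002,-0.006,0.06],0.35,0.05],
    [[-0.002,-0.006,0.08],0.35,0.05],
    [[-0.002,-0.006,0.09],0.35,0.05],
    [[-0.002,-0.006,0.098],0.35,0.05],
    [[-0.002,-0.006,0.098],0.35,0.05]
  ]
}}

```text
clock: 5.65
position: [0.4863, 0.0023, 0.0003]
tcp_rot: [0.714, 0.7, -0.001, -0.001]
wrist_force: [-0.7, -0.7, 0.2]
finger_gap: 0.587
gripper_force: 0.0
```

```bash
python3 - <<'E'
from h import *
S=optics.grab_frame("scene")
s=ctrl.get_state();print(s["position"].round(4),s["wrist_force"].round(2),s["finger_gap"]); goto([.490,-.0095,.002],89.45)
b=S["img"][130:250,200:360]
cv2.imwrite("pics/v3.png",cv2.resize(b,(800,600),interpolation=cv2.INTER_CUBIC))
E
```

```text
[0.4867 0.0022 0.0012] [-0.35 -0.03 -0.48] 0.5899393125800012
shift [-0.0117  0.0036 -0.0008] turn -0.5957812751970835 yaw 88.85 dist 0.012
```

View pics/v3.png

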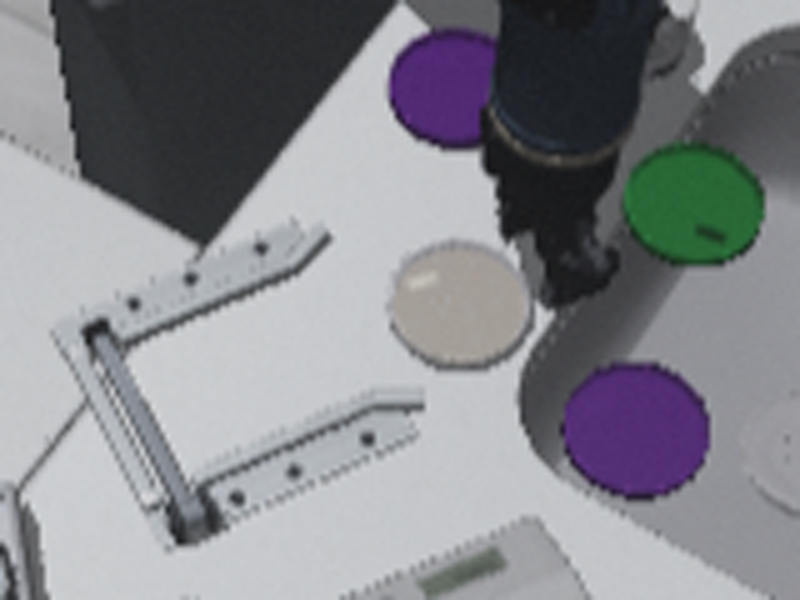

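The flag now lies level across the track, with its tip seated at (97,330). The fingers stand behind the dish, which is at (460,305). Now I push slowly along the diagonal into the mouth.

Request:
{"fn": "arm_command", "kwargs": {
  "motion": [
    [[-0.006,0.0034,0],-0.6,0.05],
    [[-0.013,0.0036,0],-0.6,0.05],
    [[-0.022,0.001,0],-0.6,0.05],
    [[-0.032,-0.002,0],-0.6,0.05],
    [[-0.041,-0.005,0],-0.6,0.05],
    [[-0.05,-0.0077,0],-0.6,0.05],
    [[-0.059,-0.0105,0],-0.6,0.05],
    [[-0.0685,-0.0133,0],-0.6,0.05]
  ]
}}

```text
clock: 6.37
position: [0.4718, -0.0669, 0.0017]
tcp_rot: [0.711, 0.704, 0.0, 0.0]
wrist_force: [-0.4, 0.6, 1.1]
finger_gap: 0.587
gripper_force: 0.6
```

```bash
cat > dish.py <<'E'
from h import *
S=optics.grab_frame("scene")
s=ctrl.get_state();print(s["clock"],s["position"].round(4),s["wrist_force"].round(2),s["finger_gap"]); goto([.4712,-.078,.002],89.45);goto([.4705,-.175,.002],89.45)
b=S["img"][130:250,190:350]
import sys
cv2.imwrite(sys.argv[1],cv2.resize(b,(800,600),interpolation=cv2.INTER_CUBIC))
lab=cv2.cvtColor(S["img"],cv2.COLOR_BGR2LAB)
p=proj(S,[s["position"][0],s["position"][1]-.049,.01]).astype(int);r=lab[p[1]-3:p[1]+4,p[0]-3:p[0]+4].reshape(-1,3).mean(0)
m=(lab[...,2]>129)&(np.abs(lab[...,0]-r[0])<45)&(np.abs(lab[...,1].astype(int)-129)<5);w=np.zeros(m.shape,np.uint8);cv2.circle(w,tuple(map(int,p)),26,1,-1)
m=cv2.morphologyEx((m&(w>0)).astype(np.uint8),cv2.MORPH_OPEN,np.ones((3,3)))
C=max(cv2.findContours(m,0,2)[0],key=cv2.contourArea);e=cv2.fitEllipse(cv2.convexHull(C));print(r,e,ray(S,*e[0],.008).round(4))
E
python3 dish.py pics/v4.png
```

```text
6.4167 [ 0.4708 -0.0692  0.0015] [-1.07 -2.92  0.96] 0.5845970898627217
shift [-0.0087  0.0005 -0.0005] turn -0.1450566923448946 yaw 89.3 dist 0.009
shift [-0.1057  0.001  -0.0003] turn -0.1450566923448946 yaw 89.3 dist 0.106
[165.46938776 128.91836735 131.40816327] ((272.2236633300781, 193.54371643066406), (22.00407600402832, 25.841012954711914), 93.48025512695312) [ 0.4727 -0.1171  0.008 ]
```

View pics/v4.png

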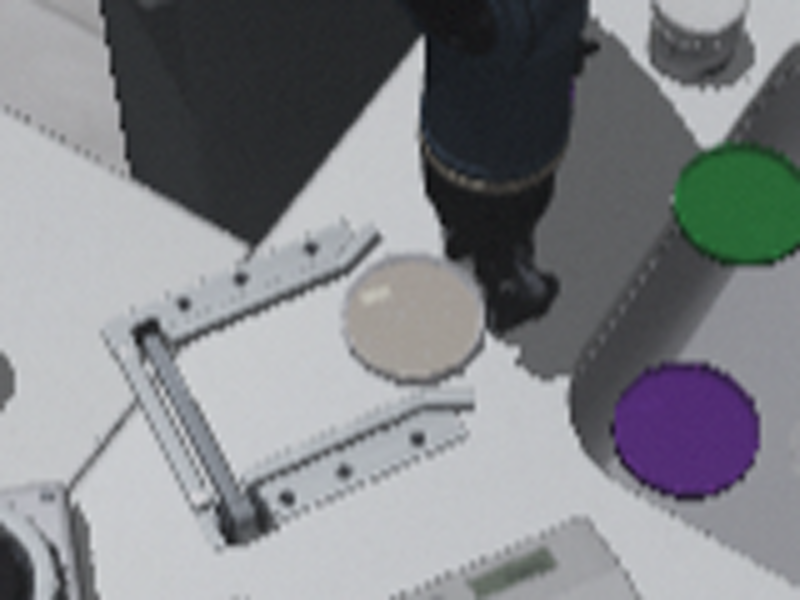

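The dish is centred in the mouth at (415,318), with the fingers behind it. I'll push on.

Request:
{"fn": "arm_command", "kwargs": {
  "motion": [
    [[-0.01,0.0001,0],0,0.05],
    [[-0.02,0.0002,0],0,0.05],
    [[-0.03,0.0003,0],0,0.05],
    [[-0.04,0.0004,0],0,0.05],
    [[-0.05,0.0005,0],0,0.05],
    [[-0.06,0.0006,0],0,0.05],
    [[-0.07,0.0007,0],0,0.05],
    [[-0.08,0.0008,0],0,0.05]
  ]
}}

```text
clock: 7.08
position: [0.4722, -0.1471, 0.0015]
tcp_rot: [0.711, 0.704, -0.0, -0.0]
wrist_force: [0.4, 0.1, -0.7]
finger_gap: 0.582
gripper_force: 0.2
```

Request:
{"fn": "arm_command", "kwargs": {
  "motion": [
    [[-0.005,0,0],0,0.05],
    [[-0.01,0,0],0,0.05],
    [[-0.014,0,0],0,0.05],
    [[-0.017,0,0],0,0.05],
    [[-0.019,0,0],0,0.05],
    [[-0.021,0,0],0,0.05],
    [[-0.021,0,0],0,0.05]
  ]
}}

```text
clock: 7.67
position: [0.4721, -0.1672, 0.0016]
tcp_rot: [0.711, 0.704, -0.0, 0.0]
wrist_force: [0.1, -0.4, 0.2]
finger_gap: 0.587
gripper_force: 0.0
```

```bash
python3 dish.py pics/v5.png
```

```text
7.7167 [ 0.472  -0.1669  0.0015] [-0.06  0.59  0.09] 0.5862425756835458
shift [ 0.0889 -0.0017 -0.0004] turn 0.002213079588614164 yaw 89.45 dist 0.089
shift [-0.0081 -0.0015 -0.0005] turn 0.002213079588614164 yaw 89.45 dist 0.008
[162.85714286 128.32653061 131.2244898 ] ((243.7183837890625, 206.57424926757812), (22.37869644165039, 26.23529624938965), 87.41461181640625) [ 0.473  -0.2178  0.008 ]
```

Request:
{"fn": "arm_command", "kwargs": {
  "motion": [
    [[-0.0015,0,0],0,0.05],
    [[-0.003,0,0],0,0.05],
    [[-0.0045,0,0],0,0.05],
    [[-0.006,0,0],0,0.05],
    [[-0.006,0,0],0,0.05]
  ]
}}

```text
clock: 8.13
position: [0.472, -0.1727, 0.0015]
tcp_rot: [0.71, 0.704, 0.0, -0.0]
wrist_force: [0.3, 1.9, -0.0]
finger_gap: 0.586
gripper_force: 0.8
```

Request:
{"fn": "arm_command", "kwargs": {
  "motion": [
    [[-0.0012,0,0],0,0.05],
    [[-0.0024,0,0],0,0.05],
    [[-0.0024,0,0],0,0.05]
  ]
}}

```text
clock: 8.38
position: [0.472, -0.1734, 0.0015]
tcp_rot: [0.71, 0.704, 0.001, -0.001]
wrist_force: [-0.8, 8.8, 2.2]
finger_gap: 0.587
gripper_force: 3.4
```

Request:
{"fn": "arm_command", "kwargs": {
  "motion": [
    [[0.003,0,0],0,0.05],
    [[0.015,0,0],0,0.05],
    [[0.03,0,0],0,0.05],
    [[0.03,0,-0.03],0,0.05],
    [[0.03,0,-0.07],0,0.05],
    [[0.03,0,-0.11],0,0.05],
    [[0.03,0,-0.15],0,0.05],
    [[0.03,0,-0.19],0,0.05]
  ]
}}

```text
clock: 9.05
position: [0.4717, -0.1455, 0.1936]
tcp_rot: [0.711, 0.704, -0.0, -0.0]
wrist_force: [1.3, -1.7, -0.9]
finger_gap: 0.588
gripper_force: 0.0
```

```bash
python3 - <<'E'
from h import *
T=np.load("pics/top0.npy",allow_pickle=True).item();S=np.load("pics/scene0.npy",allow_pickle=True).item()
out=[]
for f in(T,S):
    p=proj(f,[.5325,-.4435,.065]).astype(int); x0,y0=p-[25,30]; print(x0,y0)
    c=cv2.resize(f["img"][y0:y0+60,x0:x0+50],None,fx=8,fy=8,interpolation=cv2.INTER_CUBIC); out.append(cv2.convertScaleAbs(c,alpha=1.3))
    print([ (a,((proj(f,[.5325+.0555*np.cos(np.radians(a)),-.4435+.0555*np.sin(np.radians(a)),.084])-[x0,y0]+.5)*8).round(0).tolist()) for a in(15,20,25,30,35)])
    print("axis 93",((proj(f,[.5325,-.4435,.093])-[x0,y0]+.5)*8).round())
cv2.imwrite("pics/dial.png",np.hstack(out))
s=ctrl.get_state();print(s["joint_positions"].round(3));goto([.5325,-.4435,.3],130)
E
```

```text
347 169
[(15, [179.0, 62.0]), (20, [164.0, 66.0]), (25, [149.0, 71.0]), (30, [135.0, 77.0]), (35, [122.0, 84.0])]
axis 93 [235. 226.]
155 216
[(15, [300.0, 337.0]), (20, [310.0, 328.0]), (25, [320.0, 317.0]), (30, [329.0, 307.0]), (35, [337.0, 295.0])]
axis 93 [198. 216.]
[ 0.512  0.371 -0.42   1.947  0.196  0.863 -0.021]
shift [-0.2974  0.0637 -0.1064] turn -40.564023617743175 yaw 89.44 dist 0.322
```

View pics/dial.png

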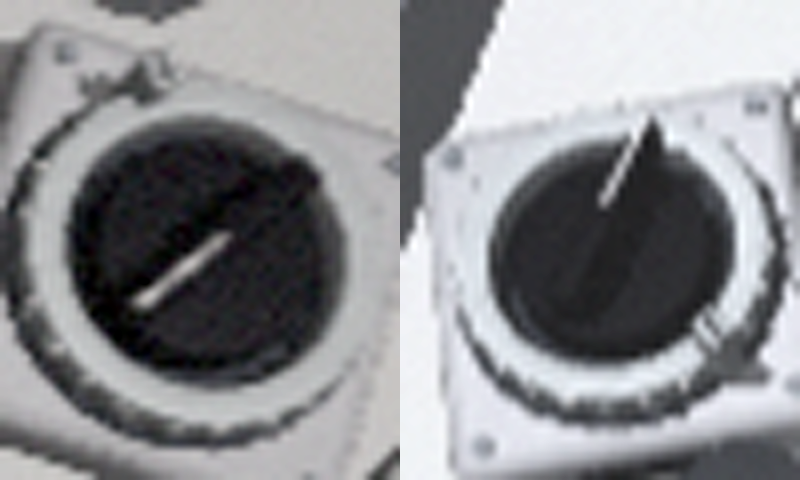

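The tab sits at about (157,68) in the top half and (710,335) in the scene half, which puts it at about 21.5° world. The nose points to about 129°. I'll move above the dial.

Request:
{"fn": "arm_command", "kwargs": {
  "motion": [
    [[0,0,-0.04],-5,0.045],
    [[-0.035,0.008,-0.075],-10,0.045],
    [[-0.075,0.016,-0.1],-15,0.045],
    [[-0.115,0.025,-0.106],-20,0.045],
    [[-0.155,0.033,-0.106],-25,0.045],
    [[-0.195,0.042,-0.106],-30,0.045],
    [[-0.235,0.051,-0.106],-35,0.045],
    [[-0.272,0.059,-0.106],-39.6,0.045]
  ]
}}

```text
clock: 9.72
position: [0.5267, -0.4139, 0.2977]
tcp_rot: [0.429, 0.903, -0.0, 0.0]
wrist_force: [1.9, 0.5, 0.0]
finger_gap: 0.53
gripper_force: 0.0
```

Request:
{"fn": "arm_command", "kwargs": {
  "motion": [
    [[0.019,0.016,0.03],0,0.045],
    [[0.019,0.016,0.06],0,0.045],
    [[0.019,0.016,0.07],0,0.045]
  ]
}}

```text
clock: 9.97
position: [0.526, -0.3856, 0.2233]
tcp_rot: [0.43, 0.903, 0.0, -0.003]
wrist_force: [-0.7, 0.1, -0.7]
finger_gap: 0.523
gripper_force: 0.0
```

```bash
python3 - <<'E'
from h import *
S=optics.grab_frame("scene");optics.grab_frame("scene")
s=ctrl.get_state();print(s["clock"],s["position"].round(4),s["wrist_force"].round(2),s["finger_gap"],s["joint_positions"].round(2)); goto([.5325,-.4435,.13],129);goto([.5325,-.4435,.071],129)
np.save("pics/s6.npy",S,allow_pickle=True)
E
```

```text
10.0667 [ 0.526  -0.3864  0.2254] [-0.45 -0.99 -0.14] 0.524767500316775 [ 0.86  0.58 -0.51  1.49  0.3   1.15  0.98]
shift [-0.0489 -0.0307  0.0953] turn 0.030094308747351306 yaw 129.03 dist 0.111
shift [-0.0491 -0.0305  0.1543] turn 0.030094308747351306 yaw 129.03 dist 0.165
```

Request:
{"fn": "arm_command", "kwargs": {
  "motion": [
    [[-0.025,-0.015,0],0,0.045],
    [[-0.049,-0.0305,0],0,0.045],
    [[-0.049,-0.0305,0.03],0,0.045],
    [[-0.049,-0.0305,0.06],0,0.045],
    [[-0.049,-0.0305,0.09],0,0.045],
    [[-0.049,-0.0305,0.105],0,0.045],
    [[-0.049,-0.0305,0.105],0,0.045]
  ]
}}

```text
clock: 10.65
position: [0.5332, -0.4436, 0.1204]
tcp_rot: [0.43, 0.903, -0.0, -0.002]
wrist_force: [-0.5, 0.9, -0.3]
finger_gap: 0.526
gripper_force: 0.0
```

```bash
python3 - <<'E'
from h import *
S=optics.grab_frame("scene")
s=ctrl.get_state();print(s["clock"],s["position"].round(4),s["wrist_force"].round(2),s["finger_gap"],s["joint_positions"].round(2)); goto([.5325,-.4435,.071],129)
E
```

```text
10.7 [ 0.5344 -0.444   0.1227] [ 0.11 -0.01  0.18] 0.5288052144349924 [ 0.88  0.73 -0.47  1.49  0.37  1.01  1.  ]
shift [ 0.0016 -0.0011  0.0517] turn 0.02482342146549854 yaw 129.02 dist 0.052
```

Request:
{"fn": "arm_command", "kwargs": {
  "motion": [
    [[0.001,-0.001,0.015],0,0.045],
    [[0.001,-0.001,0.03],0,0.045],
    [[0.001,-0.001,0.042],0,0.045],
    [[0.001,-0.001,0.05],0,0.045],
    [[0.001,-0.001,0.05],0,0.045]
  ]
}}

```text
clock: 11.12
position: [0.5332, -0.4436, 0.0722]
tcp_rot: [0.43, 0.903, -0.0, -0.0]
wrist_force: [-0.4, 0.4, -0.4]
finger_gap: 0.527
gripper_force: 0.0
```

Request:
{"fn": "arm_command", "kwargs": {
  "motion": [
    [[0,0,0],0,0.02],
    [[0,0,0],0,0.014],
    [[0,0,0],0,0.01],
    [[0,0,0],0,0.008],
    [[0,0,0],0,0.008]
  ],
  "force": 20
}}

```text
clock: 11.53
position: [0.5335, -0.4441, 0.0737]
tcp_rot: [0.43, 0.903, -0.0, 0.001]
wrist_force: [-2.6, -0.1, 7.2]
finger_gap: 0.131
gripper_force: 22.2
```

Request:
{"fn": "arm_command", "kwargs": {
  "motion": [
    [[0,0,-0.001],4,0.008],
    [[0,0,-0.001],9,0.008],
    [[0,0,-0.001],14,0.008],
    [[0,0,-0.001],19,0.008],
    [[0,0,-0.001],24,0.008],
    [[0,0,-0.001],29,0.008],
    [[0,0,-0.001],34,0.008],
    [[0,0,-0.001],39,0.008]
  ]
}}

```text
clock: 12.2
position: [0.5325, -0.4444, 0.0738]
tcp_rot: [0.709, 0.706, -0.001, -0.0]
wrist_force: [-3.1, -1.7, -0.3]
finger_gap: 0.137
gripper_force: 21.5
```

Request:
{"fn": "arm_command", "kwargs": {
  "motion": [
    [[0,0,0],5,0.008],
    [[0,0,0],10,0.008],
    [[0,0,0],15,0.008],
    [[0,0,0],20,0.008],
    [[0,0,0],25,0.008],
    [[0,0,0],30,0.008],
    [[0,0,0],34,0.008],
    [[0,0,0],37,0.008]
  ]
}}

```text
clock: 12.87
position: [0.5316, -0.4441, 0.0737]
tcp_rot: [0.896, 0.444, -0.001, -0.001]
wrist_force: [-6.1, -0.0, 2.3]
finger_gap: 0.13
gripper_force: 21.9
```

```bash
python3 - <<'E'
from h import *
S=optics.grab_frame("scene")
s=ctrl.get_state();print(s["clock"],s["position"].round(4),s["wrist_force"].round(2),s["wrist_torque"].round(2),s["finger_gap"],s["joint_positions"].round(2)); goto([.5325,-.4435,.073],21.5)
E
```

```text
12.9167 [ 0.5316 -0.4441  0.0738] [-5.03  0.11  1.98] [ 0.02  1.16 -0.01] 0.13736046856896558 [ 0.67  0.75 -0.08  1.55  0.08  0.85 -0.09]
shift [0.001  0.0003 0.0008] turn 31.10148076006527 yaw 52.6 dist 0.001
```

Request:
{"fn": "arm_command", "kwargs": {
  "motion": [
    [[0,0,0],5,0.008],
    [[0,0,0],10,0.008],
    [[0,0,0],15,0.008],
    [[0,0,0],20,0.008],
    [[0,0,0],25,0.008],
    [[0,0,0],29,0.008],
    [[0,0,0],31,0.008],
    [[0,0,0],31,0.008]
  ]
}}

```text
clock: 13.58
position: [0.5311, -0.4435, 0.0738]
tcp_rot: [0.982, 0.19, -0.002, -0.001]
wrist_force: [-8.1, 1.5, 5.4]
finger_gap: 0.135
gripper_force: 22.1
```

Request:
{"fn": "arm_command", "kwargs": {
  "motion": [
    [[0,0,0],0,0.01],
    [[0,0,0],0,0.02],
    [[0,0,0],0,0.045],
    [[0,0,0],0,0.045],
    [[0,0,0],0,0.045],
    [[0,0,0],0,0.045]
  ]
}}

```text
clock: 14.08
position: [0.5338, -0.4434, 0.0736]
tcp_rot: [0.982, 0.191, 0.0, 0.0]
wrist_force: [-0.5, 0.3, 0.3]
finger_gap: 0.529
gripper_force: 0.0
```

Request:
{"fn": "arm_command", "kwargs": {
  "motion": [
    [[0,0,-0.01],0,0.045],
    [[0,0,-0.03],0,0.045],
    [[0,0,-0.07],0,0.045],
    [[0,0,-0.11],0,0.045],
    [[0,0,-0.15],0,0.045],
    [[0,0,-0.19],0,0.045],
    [[0,0,-0.23],0,0.045],
    [[0,0,-0.27],0,0.045]
  ]
}}

```text
clock: 14.75
position: [0.533, -0.4432, 0.3469]
tcp_rot: [0.982, 0.191, 0.0, 0.0]
wrist_force: [0.8, -0.3, -0.1]
finger_gap: 0.526
gripper_force: 0.0
```

```bash
python3 - <<'E'
from h import *
S=optics.grab_frame("scene")
s=ctrl.get_state();print(s["clock"],s["position"].round(4),s["wrist_force"].round(2),s["finger_gap"],s["joint_positions"].round(2)); goto([.60,-.05,.35],50)
E
```

```text
14.8 [ 0.5347 -0.4448  0.3559] [-0.43 -0.04  6.17] 0.5263367475600367 [ 0.58  0.54  0.1   1.17 -0.05  1.42 -0.52]
shift [ 0.2086 -0.3415  0.0035] turn -27.960587200119818 yaw 22.04 dist 0.4
```

Request:
{"fn": "arm_command", "kwargs": {
  "motion": [
    [[0.012,-0.036,0],-5,0.045],
    [[0.024,-0.072,0],-10,0.045],
    [[0.035,-0.107,0],-15,0.045],
    [[0.047,-0.143,0],-20,0.045],
    [[0.059,-0.179,0],-25,0.045],
    [[0.07,-0.215,0],-30,0.045],
    [[0.082,-0.25,0],-35,0.045],
    [[0.094,-0.286,0],-40,0.045]
  ]
}}

```text
clock: 15.47
position: [0.5126, -0.1416, 0.3445]
tcp_rot: [0.856, 0.517, 0.0, 0.001]
wrist_force: [1.7, 1.0, 0.1]
finger_gap: 0.525
gripper_force: 0.0
```

```bash
python3 - <<'E'
from h import *
goto([.47,.15,.36],100);goto([.47,.2,.36],100)
E
```

```text
shift [ 0.2383 -0.1734 -0.0157] turn -37.72515526546357 yaw 62.27 dist 0.295
shift [ 0.2825 -0.1966 -0.0158] turn -37.72515526546357 yaw 62.27 dist 0.345
```

Request:
{"fn": "arm_command", "kwargs": {
  "motion": [
    [[0.03,-0.022,0],-5,0.045],
    [[0.06,-0.044,0],-10,0.045],
    [[0.09,-0.066,0],-15,0.045],
    [[0.12,-0.087,0],-20,0.045],
    [[0.15,-0.108,0],-25,0.045],
    [[0.18,-0.13,0],-30,0.045],
    [[0.21,-0.152,0],-35,0.045],
    [[0.24,-0.173,0],-37,0.045]
  ]
}}

```text
clock: 16.13
position: [0.4721, 0.1516, 0.3446]
tcp_rot: [0.647, 0.762, 0.0, 0.001]
wrist_force: [0.5, 0.1, 0.6]
finger_gap: 0.533
gripper_force: 0.0
```

Request:
{"fn": "arm_command", "kwargs": {
  "motion": [
    [[0.03,0,0],0,0.045],
    [[0.06,0,0],0,0.045],
    [[0.09,0,0],0,0.045],
    [[0.11,0,0],0,0.045]
  ]
}}

```text
clock: 16.47
position: [0.4545, 0.2616, 0.3444]
tcp_rot: [0.648, 0.761, 0.001, -0.0]
wrist_force: [0.2, 0.2, -1.0]
finger_gap: 0.528
gripper_force: 0.0
```

```bash
python3 - <<'E'
from h import *
T=optics.grab_frame("top");S=optics.grab_frame("scene")
np.save("pics/Tf.npy",T,allow_pickle=True);np.save("pics/Sf.npy",S,allow_pickle=True)
print(ctrl.get_state()["position"])
A=T["img"][140:280,220:420]; B=S["img"][160:300,150:350]
up=np.hstack([cv2.resize(A,(400,280),interpolation=cv2.INTER_CUBIC),cv2.resize(B,(400,280),interpolation=cv2.INTER_CUBIC)])
out=[]
for f in(T,S):
    p=proj(f,[.5325,-.4435,.065]).astype(int); x0,y0=p-[25,20]; print(x0,y0)
    c=cv2.resize(f["img"][y0:y0+40,x0:x0+50],None,fx=8,fy=8,interpolation=cv2.INTER_CUBIC); out.append(cv2.convertScaleAbs(c,alpha=1.3))
    for r,z in((.0555,.084),(.033,.093)): print(r,[ (a,((proj(f,[.5325+r*np.cos(np.radians(a)),-.4435+r*np.sin(np.radians(a)),z])-[x0,y0]+.5)*8).round(0).tolist()) for a in(15,20,25,30)])
    print("axis 93",((proj(f,[.5325,-.4435,.093])-[x0,y0]+.5)*8).round())
cv2.imwrite("pics/fin.png",np.vstack([up,np.hstack(out)]))
E
```

```text
[0.45410223 0.26247677 0.34425097]
347 179
0.0555 [(15, [179.0, -18.0]), (20, [164.0, -14.0]), (25, [149.0, -9.0]), (30, [135.0, -3.0])]
0.033 [(15, [206.0, 43.0]), (20, [198.0, 45.0]), (25, [189.0, 48.0]), (30, [180.0, 52.0])]
axis 93 [235. 146.]
155 226
0.0555 [(15, [300.0, 257.0]), (20, [310.0, 248.0]), (25, [320.0, 237.0]), (30, [329.0, 227.0])]
0.033 [(15, [256.0, 202.0]), (20, [262.0, 197.0]), (25, [268.0, 191.0]), (30, [274.0, 184.0])]
axis 93 [198. 136.]
```

View pics/fin.png

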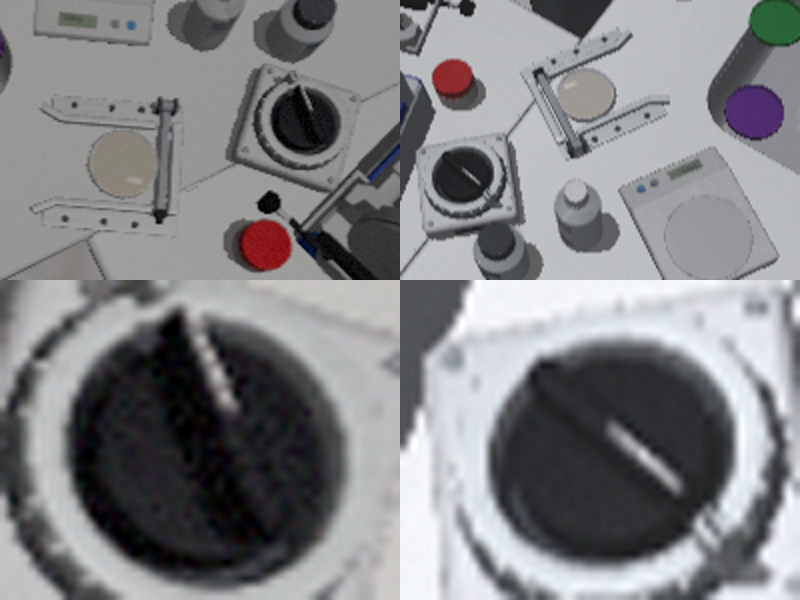

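The dish rests against the lowered flag and the bystanders haven't moved. The nose line runs (610,427) to (682,492), close to the tab at about (710,530). I'll check the angles and whether the ring moved numerically.

```bash
python3 - <<'E'
from h import *
L=lambda n:np.load(f"pics/{n}.npy",allow_pickle=True).item()
T0,S0,T,S=L("top0"),L("scene0"),L("Tf"),L("Sf")
ax=np.array([.5325,-.4435])
for n,f,g in(("T",T,T0),("S",S,S0)):
    gr=cv2.cvtColor(f["img"],cv2.COLOR_BGR2GRAY).astype(float); g0=cv2.cvtColor(g["img"],cv2.COLOR_BGR2GRAY).astype(float)
    # white line: weighted bright pixels on the disc (r<34mm at z=.093)
    pts=[];ws=[];c=proj(f,[*ax,.08]).astype(int)
    for v in range(c[1]-20,c[1]+21):
        for u in range(c[0]-20,c[0]+21):
            d=ray(f,u,v,.093)[:2]-ax
            if np.hypot(*d)<.034 and gr[v,u]>90 and abs((np.degrees(np.arctan2(d[1],d[0]))-22))<40: pts.append(d);ws.append(gr[v,u]-50)
    pts=np.array(pts);ws=np.array(ws);m=(pts*ws[:,None]).sum(0)/ws.sum();e=np.linalg.eigh(((pts-m).T*ws)@(pts-m))[1][:,1];e*=np.sign(e[0])
    print(n,len(pts),"line dir",np.degrees(np.arctan2(e[1],e[0])).round(2),"mean",m.round(4),"ang of mean",np.degrees(np.arctan2(m[1],m[0])).round(1))
    # ring profile before/after, at z=.084 r .0555
    A=np.radians(np.arange(0,45,3))
    for h_ in(g0,gr):
        row=[]
        for a in A:
            q=[proj(f,[ax[0]+r*np.cos(a),ax[1]+r*np.sin(a),.084]) for r in(.051,.0555,.060)]
            row.append(int(np.mean([cv2.remap(h_.astype(np.float32),np.float32([[x[0]]]),np.float32([[x[1]]]),1)[0,0] for x in q])))
        print(row)
    p=proj(f,[ax[0]+.0555*np.cos(.37),ax[1]+.0555*np.sin(.37),.08]).astype(int)
    s,_=cv2.phaseCorrelate(g0[p[1]-8:p[1]+8,p[0]-8:p[0]+8].copy(),gr[p[1]-8:p[1]+8,p[0]-8:p[0]+8].copy()); print("tab shift px",np.round(s,2))
    # tab patch in numbers
    q=gr[p[1]-6:p[1]+7,p[0]-7:p[0]+8].astype(int); print(p); print(q)
E
```

```text
T 22 line dir -16.94 mean [0.0222 0.0042] ang of mean 10.7
[145, 143, 141, 139, 138, 136, 115, 108, 113, 85, 78, 87, 96, 94, 96]
[147, 146, 144, 143, 141, 139, 117, 110, 116, 88, 80, 89, 99, 98, 98]
tab shift px [-0.14  0.17]
[366 177]
[[150 147 143 143 145 135 111  78 108 143 145 147 150 151 149]
 [150 148 150 150 151 148 145 142 146 148 150 149 148 150 150]
 [137 145 150 151 150 150 148 152 151 151 150 150 151 149 151]
 [128 127 128 134 146 150 151 150 145 143 150 149 151 149 149]
 [144 138 133 129 129 125 123 113 117 142 150 150 150 150 149]
 [146 144 142 142 129 102 119 119 101 140 142 149 151 149 150]
 [145 145 142 134  97  66 105 125  89 115 133 132 135 143 148]
 [ 97 122 134  98  60  53  90 118  97 103 141 127 125 130 131]
 [ 82  86  80  62  54  53  68 113 134 115 124 133 138 136 133]
 [ 80  75  54  54  56  59  59  78  99 118 135 138 138 138 135]
 [ 83  83 109 134 115  58  61  85 119 141 140 147 142 143 145]
 [114 132 136 142 134 110 116 136 133 104  85 127 152 149 148]
 [137 141 138 141 143 143 146 138  98  41  31 112 144 108 109]]
S 11 line dir 18.89 mean [0.0203 0.0083] ang
[... 321 characters left out ...]
9 130]
 [ 29  29  33  75  44  28  30  29  44 116 179 177 174 140 113]
 [ 31  29  30  28  29  28  30  34  67 162 176 175 167  89  65]
 [ 36  33  33  29  28  30  37  96  83 176 175 174 138  66  58]
 [ 38  37  32  30  32  38 107  96 139 155 176 173  95  65  49]
 [ 35  33  29  27  32  74 159  86 124 159 155 132  93  67  50]
 [ 29  30  31  29  34  77 143 154  92 134 103  77  88  58  47]
 [ 30  29  32  50 104 134 106 148 133  81  68  65  60  46  66]
 [ 30  33  78 139 157 168 112  93 113  67  69  60  43  58 148]
 [ 79 134 149 174 172 175 154  85  75  67  67  62  49  86 182]
 [149 176 173 175 180 167 135  83  80  68  67  67  71  93 141]
 [178 176 178 178 155 139  79  68  69  74  66  75  87  90  91]]
```

```bash
python3 - <<'E'
from h import *
L=lambda n:np.load(f"pics/{n}.npy",allow_pickle=True).item()
T0,S0,T,S=L("top0"),L("scene0"),L("Tf"),L("Sf")
def line(f,a,b):
    a,b=np.array(a,float),np.array(b,float);g=cv2.cvtColor(f["img"],cv2.COLOR_BGR2GRAY).astype(float)
    P=[];W=[];d=(b-a)/np.linalg.norm(b-a);n=np.array([-d[1],d[0]]);l=np.linalg.norm(b-a)
    for v in range(int(min(a[1],b[1]))-3,int(max(a[1],b[1]))+4):
        for u in range(int(min(a[0],b[0]))-3,int(max(a[0],b[0]))+4):
            q=np.array([u,v])-a
            if -.2<q@d<l+.2 and abs(q@n)<2.2 and g[v,u]>55: P.append(ray(f,u,v,.093)[:2]);W.append(g[v,u]-40)
    P=np.array(P);W=np.array(W);m=(P*W[:,None]).sum(0)/W.sum();e=np.linalg.eigh(((P-m).T*W)@(P-m))[1][:,1]
    return m,e
c=lambda x,y,x0,y0:((x)/8-.5+x0,y/8-.5+y0)
D={"T":(line(T0,c(137,302,347,169),c(230,236,347,169)),line(T,c(190,42,347,179),c(233,126,347,179)),T,(365.6,177)),
   "S":(line(S0,c(203,205,155,216),c(240,143,155,216)),line(S,c(210,147,155,226),c(281,211,155,226)),S,(193,257.5))}
tt=tri(T,D["T"][3],S,D["S"][3]);print("tab tri",tt.round(4))
for k,((m1,e1),(m2,e2),f,tab) in D.items():
    e1=e1*np.sign(e1[1]);e2=e2*np.sign(e2[0])
    s=np.linalg.solve(np.c_[e1,-e2],m2-m1);a=m1+s[0]*e1
    t=ray(f,*tab,.084)[:2]-a
    print(k,"before",np.degrees(np.arctan2(e1[1],e1[0])).round(2),"after",np.degrees(np.arctan2(e2[1],e2[0])).round(2),"axis",a.round(4),"tab ang",np.degrees(np.arctan2(t[1],t[0])).round(2),"r",np.hypot(*t).round(4), "tri", np.degrees(np.arctan2(tt[1]-a[1],tt[0]-a[0])).round(2))
E
```

```text
tab tri [ 0.5851 -0.425   0.0774]
T before 131.98 after 20.87 axis [ 0.5322 -0.444 ] tab ang 23.87 r 0.0564 tri 19.74
S before 132.67 after 21.63 axis [ 0.5321 -0.4436] tab ang 17.34 r 0.0577 tri 19.37
```

```bash
python3 - <<'E'
from h import *
L=lambda n:np.load(f"pics/{n}.npy",allow_pickle=True).item()
T0,S0=L("top0"),L("scene0");a=np.array([.5322,-.4438])
for n,t,s in(("bright",(366,177),(193,257.3)),("dark",(367.3,177),(193.6,256.3)),("b/d",(366,177),(193.6,256.3)),("d/b",(367.3,177),(193,257.3))):
    X=tri(T0,t,S0,s);d=X[:2]-a;print(n,X.round(4),"ang",np.degrees(np.arctan2(d[1],d[0])).round(1),"r",np.hypot(*d).round(4))
# predicted outline of tab for several angles in both views (top at .084 and base at .062)
for ang in(17,20,23):
    c,s_=np.cos(np.radians(ang)),np.sin(np.radians(ang))
    for n,f in(("T",T0),("S",S0)):
        print(ang,n,"top/base corners (in+,out+,out-,in-)",[[proj(f,[a[0]+r*c-w*s_,a[1]+r*s_+w*c,z]).round(1).tolist() for r,w in((.049,.005),(.062,.005),(.062,-.005),(.049,-.005))] for z in(.084,.062)])
for n,f,(x,y) in(("T",T0,(360,172)),("S",S0,(187,249))):
    print(n,"cols",x,"rows",y);print(np.round(np.mean([cv2.cvtColor(L(k)["img"],cv2.COLOR_BGR2GRAY)[y:y+14,x:x+14].astype(int) for k in(("top0","Tf") if n=="T" else ("scene0","Sf"))],0)).astype(int))
E
```

```text
bright [ 0.5849 -0.4251  0.0787] ang 19.5 r 0.056
dark [ 0.5844 -0.4243  0.0842] ang 20.5 r 0.0557
b/d [ 0.5842 -0.4232  0.0823] ang 21.7 r 0.0559
d/b [ 0.5852 -0.4262  0.0806] ang 18.4 r 0.0558
17 T top/base corners (in+,out+,out-,in-) [[[367.0, 179.5], [365.5, 174.6], [369.3, 173.7], [370.9, 178.6]], [[364.5, 181.9], [363.0, 177.1], [366.8, 176.3], [368.3, 181.1]]]
17 S top/base corners (in+,out+,out-,in-) [[[192.2, 254.3], [195.2, 257.5], [192.5, 259.9], [189.5, 256.7]], [[193.3, 257.2], [196.3, 260.3], [193.5, 262.6], [190.6, 259.5]]]
20 T top/base corners (in+,out+,out-,in-) [[[366.1, 179.8], [364.3, 175.0], [368.1, 173.9], [369.9, 178.8]], [[363.6, 182.3], [361.8, 177.5], [365.5, 176.5], [367.3, 181.2]]]
20 S top/base corners (in+,out+,out-,in-) [[[192.9, 253.7], [196.1, 256.7], [193.4, 259.2], [190.2, 256.1]], [[193.9, 256.5], [197.1, 259.4], [194.5, 261.9], [191.3, 258.9]]]
23 T top/base corners (in+,out+,out-,in-) [[[365.2, 180.2], [363.1, 175.5], [366.8, 174.2], [368.9, 179.0]], [[362.7, 182.7], [360.7, 178.0], [364.3, 176.8], [366.3, 181.4]]]
23 S top/base corners (in+,out
[... 1138 characters left out ...]
9  74  42  32  30  30  34  65 164 177 176 168 130]
 [ 32  34  56  41  30  28  28  45 115 178 175 172 139 112]
 [ 32  34  32  32  28  29  33  66 161 175 174 166  88  64]
 [ 34  36  30  28  28  36  96  95 174 173 172 138  65  58]
 [ 36  32  29  28  38 105  97 144 154 174 172  93  64  48]
 [ 32  29  28  31  74 158  86 123 158 154 132  93  66  50]
 [ 30  30  29  34  74 142 152  92 134 102  76  87  58  48]
 [ 26  33  51 104 132 104 146 132  80  68  64  60  44  66]
 [ 34  76 138 156 166 110  92 113  66  68  60  42  57 148]
 [132 148 172 170 173 154  86  74  66  66  62  48  85 180]
 [175 172 173 177 166 134  82  80  69  67  67  70  92 140]
 [175 176 176 154 138  78  68  70  73  68  74  86  88  92]]
```

The tab is at about 20.5°: its triangulated height (84.2 mm) and radius (55.7 mm) match the given 84 and 55.5 mm. The nose is at about 21.2°, so they line up, and the ring hasn't moved. I'm handing in.

```bash
python3 -c "
from bench import order
print(order.job_done())"
```

```text
the job is handed in; nothing more can be done
None
```

The job is handed in at about 17 s on the robot's clock: the flag is fully down, the dish rests against it, and the knob's nose points at the ring's tab to within about 1°, with the ring and the bystanders unmoved in the images (the sample cup was not re-checked at the end).

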